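# Index the chip carousel, release the gate and hold it wide

### The arm

A 6-joint arm with a two-finger parallel gripper is mounted at the origin on a cart in front of the work surface, level with it; the furniture and walls round the work are solid. World frame = base frame: x ahead of the robot, y to its left, z up, the work surface at z = 0. Lengths are in m, angles in rad, forces in N, time in s.
With the tool pointing down it reaches from about 0.3 to 0.875 m from the base axis. Payload 6.4 kg.
Tool frame: the origin (TCP) lies midway between the tips of the shut fingers; the grasp point (between the pads) lies 19 mm behind it (grasp_offset is the distance from the TCP to the grasp point, in m); z points along the fingers, y is the line along which they close (so a half turn about z gives the same grasp; the last joint's range is limited). The gripper opens to 85 mm and grips with 20 to 120 N. Pads are 22 mm wide; open, the fingers measure 114 mm over their backs; the gripper's body (76 mm by 85 mm) begins 54 mm behind the grasp point. The pads swing forward as they close: fully open they stand 13 mm farther back than shut.
Start: joints at [1.001, 0.181, 1.607, -0, 1.354, -0.206], TCP at [0.205, 0.537, 0.205] pointing down, gripper open.
Joint ranges: [-2.99, 2.99], [-0.89, 2.07], [0.3, 2.58], [-1.14, 4.28], [0, 2.63], [-3.12, 3.12]. Speed limits (rad/s): [2.57, 2.57, 3.01, 3.14, 3.14, 3.14].

### API

Orientations are given as a unit quaternion [w, x, y, z].
In Python, from bench import * gives the robot as it stands. The module is installed in compiled form; this text tells all that it offers.
- The arm moves only by the tool servo_tool, never from a script. Its argument "commands" is text: rows parted by semicolons, each of 7 numbers parted by spaces: the turn, a rotation vector about the tool's x, y, z in rad, then the shift along the tool's x, y, z in mm, then the opening, from 0 (shut) to 1 (fully open). In form: wx wy wz dx dy dz claw; .... A call has 1 to 5 rows; each row shifts and turns the commanded pose from where the row before left it, along the tool's axes as they then stand; what a row does not reach is not made up. A row lasts 1/8 s, in which the tool goes at most 62.5 mm and 10.7 degrees, less where a joint would pass 70% of its speed; a pose out of reach is approached as far as the arm can. A call with a gripper value outside its range is refused whole. The fingers move at their own pace and stop on an object; the grip force is fixed at half the most. Time passes only in rows, so rows that do not move let the fingers close. It gives the time, the measured TCP pose, the force, the opening and the grip force at its end, in the units of the state.
- get_obs(): the state, without advancing time (a new reading comes with each control period).
- camera(name): name is "scene" or "top"; returns the picture (480x640x3 uint8, blue, green, red); there is no depth.
- calibration(name): a dict with "fx", "fy", "cx", "cy" (pixels), "R" (3x3) and "t" (3): a world point X has camera coordinates R X + t. Camera axes: x right, y down, z forward; pixel columns grow to the right and rows downward; lengths in m; the calibration is good to about 2 mm. A picture is of the moment at which its call begins. calibration takes no time and is no camera call.
- hand_in(): hands the job in; it is judged then, once.
The state is a dict: "time_s": time; "q": joint angles; "dq": joint speeds; "joint_efforts": joint torques, N m; "eef_pos": TCP position; "eef_rot": TCP orientation; "wrist_force": force on the tool from outside, world axes, zero at the start; "torque": the same for the moment, N m; "opening": opening from 0.0 (shut) to 1.0 (fully open); "grasp_force": force on a finger pad.
Only numpy, scipy, OpenCV 4.12 (cv2) and the standard library are available. Lean on these libraries where they do the work, as an engineer would, in place of code of your own. Each camera call takes 0.05 s, during which the arm holds its last target. There are 200 camera calls.

### The job

Turn the black knob on the small parts cabinet until the carousel clicks in with the processor behind the gate (the knob's white dot then points to the gate). Then squeeze the two tabs of the orange catch fully together, after that those of the blue catch, and swing the gate by its red handle past its click to wide open, about square to its closed position. Finish while still holding the gate wide open with the fingers: it is sprung and swings back when let go; leave the loose things on the table alone.

Things in the scene. Friction and masses are not known exactly. Their poses are not given: they have to be found in the camera images.
- cabinet: small fixed parts cabinet with a clear roof, 206 (x) x 206 (y) mm, roof top at z = 78 mm; origin under its centre on the table. The gate closes its -y side (the robot's right); its +x points away from the robot, z up. A 12 mm high grey sill reaches out 84 mm under the gate's swing
- knob_grip (a point): centre of the black bar knob on the roof: bar 14 mm thick, 60 mm long, from 87 to 113 mm above the table. This frame turns with the carousel: the bar lies along its y axis, the white dot is at its -y end, and the processor's pocket is under that end. The knob's axis is vertical
- carousel (a joint): angle of carousel and knob, rad, positive anticlockwise from above; 0 = processor behind the gate, in the detent, which pulls it in from about 0.1 rad on either side (about 0.2 N m to pass). It starts at 0.6 to 1.2, so turn it clockwise; it stays where it is left. Stops at -0.35 and 1.5
- catch_outer_grip (a point): orange catch, near the gate's free end: two upright tabs, 8 mm thick along the cabinet's x, 24 mm wide along y, 82 to 111 mm above the table; the -x tab is fixed, the +x tab slides to it. This point is fixed (axes as the cabinet's), 98 mm up, 10 mm from the fixed tab's outer face; the sliding tab's outer face is 22 mm from it, 10 mm once squeezed. Close fingers along x from above
- catch_inner_grip (a point): blue catch, the same in shape and size, 75 mm farther toward the cabinet's +x (nearer the hinge); the point is the same one of this catch
- catch_outer (a joint): travel of the orange catch's sliding tab, m: 0 latched, 0.012 fully squeezed (stop); it moves against 3 N of friction and stays where it is left
- catch_inner (a joint): the same for the blue catch
- gate_handle (a point): red handle on the gate: upright round post, 14 mm in diameter, top 117 mm, bracket 72 mm above the table; this point is on its axis, 98 mm up, and moves with the gate. The frame's -x runs from the hinge along the gate, -y is the gate's outer side. The post's axis is 36 mm in front of the gate's outer face, 120 mm along the gate from the hinge
- gate_hinge (a point): point on the gate's vertical hinge axis at the height of the handle point (98 mm); axes as the cabinet's; the gate reaches 178 mm from it, its top edge is 72 mm above the table and two keepers on it reach 93 mm
- gate (a joint): gate angle, rad: 0 shut; grows as the free end swings out to the cabinet's -y side (anticlockwise from above); 1.57 square to shut, stop at 1.85. A spring shuts it (0.05 N m at 0, 0.45 N m at 1.6); the detent is at about 0.75 and takes some 2 to 4 N more at the handle to pass. It stays shut while either catch is not squeezed
- red_carton: loose bystander: red and white carton, 62 x 110 x 43 mm; origin under its centre
- dark_phone: loose bystander: dark phone, 76 x 164 x 8 mm, lying flat; origin under its centre
- heatsink: loose bystander: bare finned aluminium heatsink, 40 x 40 x 24 mm; origin under its centre
- cutters: loose bystander: red side cutters, 42 x 119 x 11 mm; origin under their centre

How it is judged:
By the outcome, as a careful person would: the job done as asked, in the order asked, and still so for the second after the job is handed in, while the arm keeps its last pose, push and grip.
It also fails if it takes over 54 s, if anything falls off the work surface, if the arm or the gripper's body presses on something with over 40 N, if the wrist force passes 120 N, or if a joint passes its speed limit or range.

## Working session

There is one attempt and no reset: what is moved stays moved. The work goes in short steps, Python scripts to look and compute and a tool call to move; the robot and the scene stay as the last step left them, time stands still between calls to the robot, and variables do not carry over. Pictures are saved under pics/ and viewed, at most 10 in all, crops included, and the job is handed in when it is done.

Besides the shell and the picture viewer there is one more tool, called after "Emit:" as name(argument=value, ...) on one line, values as JSON. servo_tool: Moves the arm, as the interface text tells. Its arguments: {"type":"object","properties":{"commands":{"type":"string"}},"required":["commands"]}

```bash
mkdir -p pics; python3 - <<'E'
from bench import *
import cv2
o=get_obs(); print({k:o[k] for k in('time_s','eef_pos','eef_rot','opening','wrist_force')})
for n in('scene','top'):
    cv2.imwrite(f'pics/{n}0.png',camera(n)); c=calibration(n); print(n,c)
E
```

```text
{'time_s': 0.0, 'eef_pos': array([0.20425312, 0.53684937, 0.20418505]), 'eef_rot': array([-3.35320254e-04,  1.80896167e-01,  9.83501800e-01, -8.20216446e-04]), 'opening': 1.0001897819041206, 'wrist_force': array([-1.06208887,  0.09740812,  0.32962252])}
scene {'fx': 576.2613098446632, 'fy': 576.2613098446632, 'cx': 321.05372191381684, 'cy': 234.9459208028049, 'R': array([[ 0.48137787, -0.87650862,  0.002825  ],
       [-0.50212405, -0.27840501, -0.81875643],
       [ 0.71843356,  0.39271272, -0.57413407]]), 't': array([-0.42115355,  0.34489844,  0.92773727])}
top {'fx': 498.0991620188988, 'fy': 498.0991620188988, 'cx': 327.45191104696823, 'cy': 233.6077321450158, 'R': array([[ 0.00687901, -0.99966654, -0.02488932],
       [-0.99562603, -0.0045278 , -0.09331826],
       [ 0.09317445,  0.02542239, -0.99532518]]), 't': array([-0.13482569,  0.61345634,  1.11594737])}
```

View pics/top0.png

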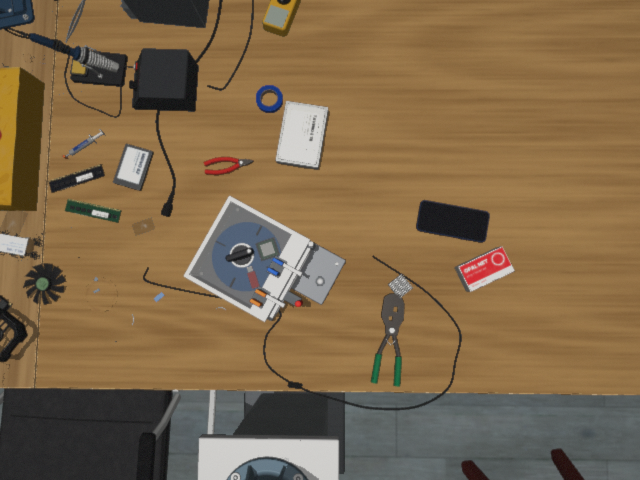

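View pics/scene0.png

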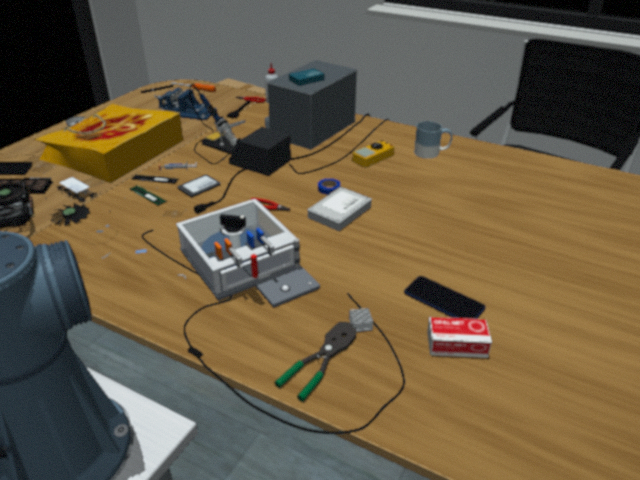

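The top view shows the cabinet at about (250,258), with its gate side facing lower right. The orange catch is near (258,298), the blue near (275,267), the red handle near (298,303) and the knob near (240,254). The scene view shows the same things around (240,240). I'll zoom in.

```bash
python3 - <<'E'
import cv2
a=cv2.imread('pics/top0.png')[190:330,175:355]; cv2.imwrite('pics/ct.png',cv2.resize(a,None,fx=4.2,fy=4.2,interpolation=cv2.INTER_CUBIC))
a=cv2.imread('pics/scene0.png')[190:310,170:330]; cv2.imwrite('pics/cs.png',cv2.resize(a,None,fx=5,fy=5,interpolation=cv2.INTER_CUBIC))
E
```

```text
(no output)
```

View pics/ct.png

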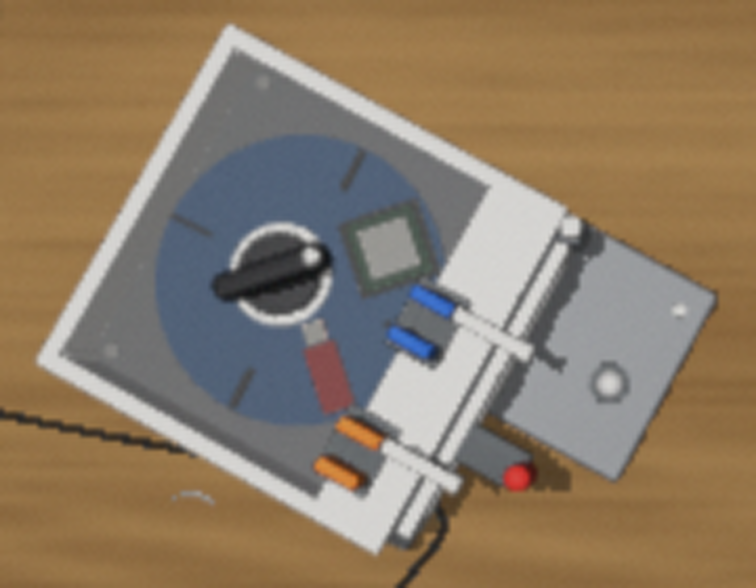

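View pics/cs.png

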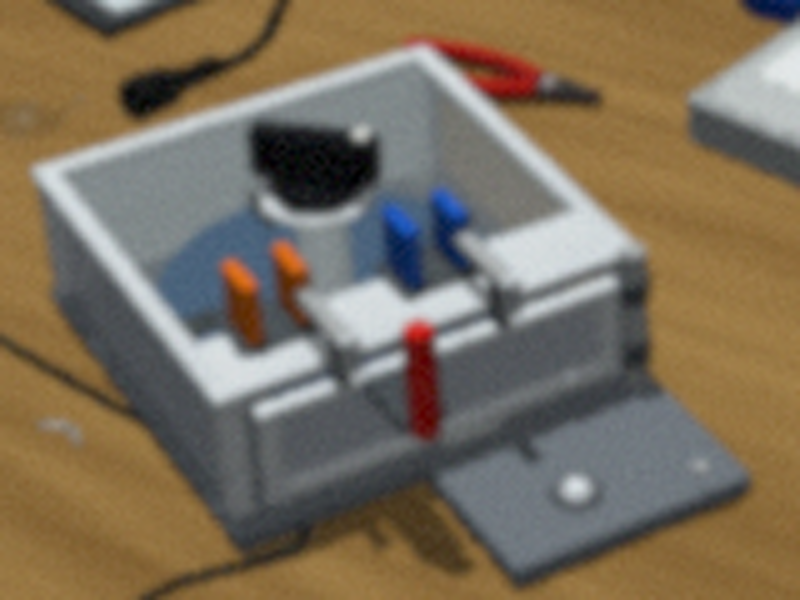

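The top crop shows the roof corners at crop (230,25), (568,208), (380,553) and (38,362). The handle top is at (518,477) and the knob bar runs from (222,287) to the dot end at (318,255). The orange tab tops are near (358,432) and (338,470), the blue near (432,300) and (412,342). The scene crop agrees.

```bash
cat >h.py <<'E'
import numpy as np,cv2
from bench import *
def ray(n,u,v,z):
    c=calibration(n);R,t=np.array(c['R']),np.array(c['t']);C=-R.T@t
    d=R.T@np.array([(u-c['cx'])/c['fx'],(v-c['cy'])/c['fy'],1]);return C+d*(z-C[2])/d[2]
def tc(x,y,z):return ray('top',175+(x+.5)/4.2-.5,190+(y+.5)/4.2-.5,z)
def sc(x,y,z):return ray('scene',170+(x+.5)/5-.5,190+(y+.5)/5-.5,z)
E
python3 - <<'E'
from h import *
np.set_printoptions(precision=4,suppress=True)
cs=[tc(*p,.078)[:2] for p in((230,25),(568,208),(380,553),(38,362))]; print('c',cs,np.mean(cs,0))
for i in range(4):
    d=cs[(i+1)%4]-cs[i];print(np.linalg.norm(d),np.degrees(np.arctan2(d[1],d[0])))
print('scene corners',sc(418,42,.078),sc(36,172,.078),sc(218,403,.078),sc(645,248,.078))
for n,f in(('top',.111),('scene',.111)):
    im=cv2.imread(f'pics/{n}0.png');h=cv2.cvtColor(im,cv2.COLOR_BGR2HSV)
    r=(slice(190,330),slice(175,355)) if n=='top' else (slice(190,310),slice(170,330))
    for nm,lo,hi in(('or',(7,150,120),(18,255,255)),('bl',(105,150,120),(125,255,255)),('red',(0,150,150),(5,255,255))):
        m=np.zeros(h.shape[:2],np.uint8);m[r]=cv2.inRange(h,lo,hi)[r]
        k,_,st,ce=cv2.connectedComponentsWithStats(m)
        for i in range(1,k):
            if st[i,4]>8:print(n,nm,st[i],ce[i],ray(n,*ce[i],.117 if nm=='red' else .111))
a,b=tc(222,287,.113),tc(318,255,.113);print('knob',a,b,(a+b)/2,np.degrees(np.arctan2(*(b-a)[1::-1])))
a,b=sc(258,130,.113),sc(375,142,.113);print('knob scene',a,b)
print('handle',tc(518,477,.117),sc(420,328,.117))
print('tabs',[tc(*p,.111) for p in((358,432),(338,470),(432,300),(412,342))])
E
```

```text
c [array([0.6932, 0.0856]), array([ 0.5971, -0.0941]), array([0.4184, 0.001 ]), array([0.5152, 0.1818])] [0.556  0.0436]
0.2038311061295374 -118.13714715035115
0.20245121144006992 151.97816668556393
0.20506543659762572 61.82977965488196
0.20233411970188303 -28.37128803968819
scene corners [0.6908 0.0892 0.078 ] [0.5112 0.1775 0.078 ] [0.4156 0.0003 0.078 ] [ 0.5948 -0.097   0.078 ]
top or [255 290  11   7  37] [260.1622 292.7297] [0.4805 0.0076 0.111 ]
top or [250 299  10   7  36] [254.6667 302.0556] [0.4609 0.0189 0.111 ]
top bl [273 258  10   7  33] [277.303  261.0909] [ 0.5474 -0.0275  0.111 ]
top bl [267 268  11   7  35] [272.1429 270.9714] [ 0.5264 -0.0169  0.111 ]
top red [295 301   6   6  29] [297.4138 303.5517] [ 0.4588 -0.0719  0.117 ]
scene or [295 190   6   5  12] [297.5833 192.25  ] [ 0.7201 -0.0209  0.111 ]
scene or [302 190   5   5  13] [304.1538 191.3077] [ 0.7315 -0.0323  0.111 ]
scene or [307 190   5   5  10] [309.2 192.1] [ 0.7341 -0.0447  0.111 ]
scene or [312 192   6   5  12] [314.5833 194.0833] [ 0.7324 -0.0604  0.111 ]
scene or [250 196  29   8  56] [265.5    19
[... 803 characters left out ...]
4   9] [328.     307.7778] [ 0.3971 -0.2763  0.111 ]
scene bl [257 228   6   6  20] [259.3 230.7] [ 0.5414 -0.0311  0.111 ]
scene bl [246 231   8   7  31] [249.5161 233.8387] [ 0.5214 -0.0195  0.111 ]
scene red [265 206  11   2  16] [270.125  206.3125] [ 0.6276 -0.0033  0.117 ]
scene red [251 255   5   3  10] [253.1 256.2] [ 0.4531 -0.0757  0.117 ]
knob [0.5533 0.0784 0.113 ] [0.5698 0.03   0.113 ] [0.5615 0.0542 0.113 ] -71.21525686830189
knob scene [0.5472 0.0745 0.113 ] [0.5645 0.0233 0.113 ]
handle [ 0.4595 -0.073   0.117 ] [ 0.4564 -0.0747  0.117 ]
tabs [array([0.481 , 0.0083, 0.111 ]), array([0.462, 0.018, 0.111]), array([ 0.5475, -0.0279,  0.111 ]), array([ 0.5263, -0.0181,  0.111 ])]
```

```bash
cat >>h.py <<'E'
np.set_printoptions(precision=4,suppress=True)
from scipy.spatial.transform import Rotation as Ro
YAW=-0.492
cx=np.array([np.cos(YAW),np.sin(YAW)]);cy=np.array([-cx[1],cx[0]])
def go(x,y,z,yang):
    o=get_obs();q=o['eef_rot'];R=Ro.from_quat([q[1],q[2],q[3],q[0]]).as_matrix()
    a=np.arctan2(R[1,1],R[0,1]);w=a-yang
    # desired straight-down rotation
    T=np.array([[-np.sin(yang),np.cos(yang),0],[np.cos(yang),np.sin(yang),0],[0,0,-1]]);T[:,0]=np.cross(T[:,1],T[:,2])
    rv=Ro.from_matrix(R.T@T).as_rotvec()
    d=np.array([x,y,z])-o['eef_pos']
    print('t',round(o['time_s'],2),'pos',o['eef_pos'],'ydeg',np.degrees(a),'open',o['opening'],'F',o['wrist_force'],'T',o['torque'],'grip',o['grasp_force'])
    print('shift before turn mm',R.T@d*1e3,'after turn',T.T@d*1e3,'turn',rv)
E
python3 - <<'E'
from h import *
for z in(.072,.078,.085):
  H=tc(570,230,z)[:2];h=np.array([.4575,-.073]);d=h-H;print('hinge',H,'handle rel',d@cx,d@cy)
C=np.array([.555,.043]);
for n,p in(('handle',(.4575,-.073)),('orange',(.464,.0145)),('blue',(.5303,-.021)),('knob',(.559,.052))):
  d=np.array(p)-C;print(n,d@cx,d@cy)
for u,v in((400,285),(391,310)):
  P=ray('top',u,v,.02)[:2];d=P-H;print(P,'rel hinge',d@cx,d@cy,np.hypot(*d))
go(.559,.052,.19,np.radians(18.8))
E
```

```text
hinge [ 0.586  -0.0949] handle rel -0.12363382615534327 -0.04137613607920906
hinge [ 0.5856 -0.0953] handle rel -0.12342463868125979 -0.040856315203215074
hinge [ 0.5851 -0.0957] handle rel -0.12318058662816236 -0.04024985751455538
handle -0.031138314743210025 -0.14829920888174958
orange -0.06674337176782634 -0.06810706516259328
blue 0.00846260601640523 -0.06807697334202736
knob -0.0007259471319596409 0.009822067031007253
[ 0.498  -0.2973] rel hinge 0.018487340639737334 -0.21879770097901358 0.21957735702396894
[ 0.4414 -0.2766] rel hinge -0.0411689950495491 -0.2272526554572197 0.230951630359579
t 0.1 pos [0.2043 0.5369 0.2043] ydeg 69.15781248466483 open 1.0021695842889327 F [-0.0554  0.1844 -0.8042] T [-0.0319 -0.0173  0.0279] grip 0.0
shift before turn mm [-504.0416 -326.9848   14.5995] after turn [-573.3804  179.5029   14.2749] turn [-0.0016  0.0004  0.8789]
```

Emit:
servo_tool(commands="0 0 0 -42 -27 0 1; 0 0 0 -42 -27 0 1; 0 0 0 -42 -27 0 1; 0 0 0 -42 -27 0 1; 0 0 0 -42 -27 0 1")

```text
time_s: 0.72
eef_pos: [0.3533, 0.335, 0.2048]
eef_rot: [-0.0, 0.181, 0.984, -0.0]
wrist_force: [1.1, 0.4, 0.3]
opening: 0.999
grasp_force: 0.0
```

Emit:
servo_tool(commands="0 0 0 -42 -27 0 1; 0 0 0 -42 -27 0 1; 0 0 0 -42 -27 0 1; 0 0 0 -42 -27 0 0.7; 0 0 0 -42 -27 0 0.7")

```text
time_s: 1.35
eef_pos: [0.5015, 0.1342, 0.2048]
eef_rot: [-0.0, 0.181, 0.983, 0.0]
wrist_force: [0.6, 0.4, 0.3]
opening: 0.702
grasp_force: 0.0
```

Emit:
servo_tool(commands="0 0 0.175 0 0 0 0.7; 0 0 0.175 0 0 0 0.7; 0 0 0.175 0 0 0 0.7; 0 0 0.175 0 0 0 0.7; 0 0 0.175 0 0 0 0.7")

```text
time_s: 1.98
eef_pos: [0.5006, 0.1356, 0.2046]
eef_rot: [-0.0, 0.583, 0.813, -0.0]
wrist_force: [-0.0, -0.7, -1.2]
opening: 0.699
grasp_force: 0.0
```

```bash
python3 -c "
from h import *
go(.559,.052,.19,np.radians(18.8))"
```

```text
t 1.98 pos [0.5006 0.1356 0.2046] ydeg 18.68657883013488 open 0.699390065689549 F [-0.0145 -0.6588 -1.215 ] T [ 0.0115  0.0141 -0.0584] grip 0.0
shift before turn mm [-97.8515  28.5208  14.5272] after turn [-97.9036  28.3122  14.5844] turn [-0.001  -0.0003 -0.002 ]
```

Emit:
servo_tool(commands="0 0 0 -49 14 0 0.7; 0 0 0 -49 14 0 0.7; 0 0 0 0 0 40 0.7; 0 0 0 0 0 40 0.7; 0 0 0 0 0 0 0.7")

```text
time_s: 2.6
eef_pos: [0.5562, 0.0523, 0.1214]
eef_rot: [-0.004, 0.581, 0.814, -0.002]
wrist_force: [-1.7, 0.4, -0.9]
opening: 0.703
grasp_force: 0.0
```

```bash
python3 - <<'E'
from h import *
go(.559,.052,.086,np.radians(18.8))
a=camera('top')[190:330,175:355];b=camera('scene')[170:310,150:330]
cv2.imwrite('pics/k1.png',np.hstack([cv2.resize(i,(396,308),interpolation=cv2.INTER_CUBIC) for i in(a,b)]))
E
```

```text
t 2.6 pos [0.5562 0.0523 0.1214] ydeg 19.00232079509641 open 0.7025435461152838 F [-1.7005  0.3917 -0.8698] T [ 0.0207  0.0088 -0.0302] grip 0.0
shift before turn mm [-1.3186  2.8467 35.3514] after turn [-1.1818  2.5858 35.3763] turn [-0.0075 -0.0036  0.0035]
```

View pics/k1.png

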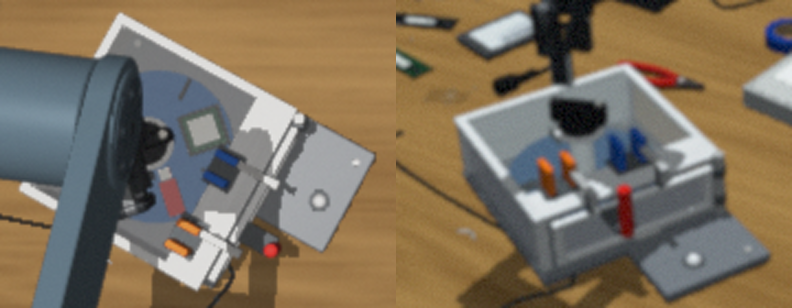

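The gripper stands over the knob (at about (150,140) in the left half and (578,115) in the right half), with its fingers straddling the bar. Next I descend and close.

Emit:
servo_tool(commands="0 0 0 -1 2 18 0.7; 0 0 0 0 0 18 0.7; 0 0 0 0 0 0 0; 0 0 0 0 0 0 0; 0 0 0 0 0 0 0")

```text
time_s: 3.32
eef_pos: [0.5621, 0.0518, 0.0897]
eef_rot: [0.0, 0.581, 0.814, 0.0]
wrist_force: [-1.0, -0.3, -0.5]
opening: 0.057
grasp_force: 0.0
```

Emit:
servo_tool(commands="0 0 0 0 0 0 0; 0 0 0 0 0 0 0")

```text
time_s: 3.58
eef_pos: [0.5618, 0.0518, 0.0894]
eef_rot: [0.0, 0.581, 0.814, 0.0]
wrist_force: [-1.1, -0.8, -0.0]
opening: 0.003
grasp_force: 0.0
```

```bash
python3 -c "
from h import *
go(.559,.052,.086,np.radians(18.8))"
```

```text
t 3.58 pos [0.5618 0.0518 0.0894] ydeg 19.021337310594266 open 0.002786135135641205 F [-1.0831 -0.7896 -0.0221] T [ 0.02   -0.0454 -0.0176] grip 0.0
shift before turn mm [ 1.1344 -2.6086  3.3866] after turn [ 1.1235 -2.6114  3.388 ] turn [0.0005 0.0002 0.0039]
```

```bash
python3 - <<'E'
from h import *
a=camera('top')[210:300,190:290];b=camera('scene')[180:270,190:290]
cv2.imwrite('pics/k2.png',np.hstack([cv2.resize(i,(400,360),interpolation=cv2.INTER_CUBIC) for i in(a,b)]))
E
```

```text
(no output)
```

View pics/k2.png

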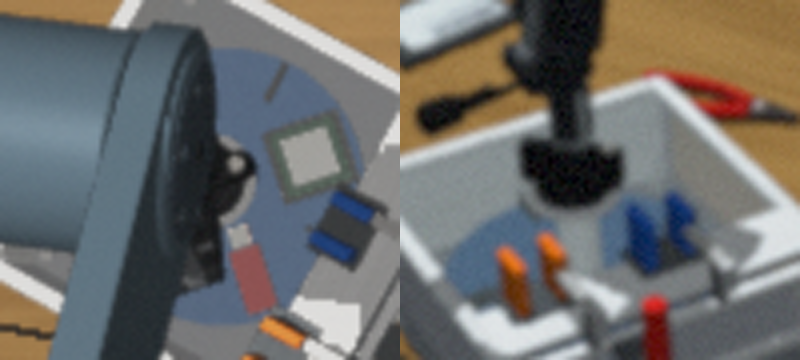

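```bash
python3 - <<'E'
from h import *
def proj(n,X):
    c=calibration(n);p=np.array(c['R'])@X+np.array(c['t']);return c['fx']*p[0]/p[2]+c['cx'],c['fy']*p[1]/p[2]+c['cy']
o=get_obs();P=o['eef_pos']
for n,ox,oy in(('top',190,210),('scene',190,180)):
  for dz in(0,.024,.06):
    u,v=proj(n,P+[0,0,dz]);print(n,dz,u,v,'crop',(u-ox)*4+(400 if n=='scene' else 0),(v-oy)*4)
  for X in((.559,.052,.113),(.559,.052,.087),(.559-.03*np.cos(1.9),.052-.03*np.sin(1.9),.113),(.559+.03*np.cos(1.9),.052+.03*np.sin(1.9),.113)):
    u,v=proj(n,np.array(X));print(n,'knob',(u-ox)*4+(400 if n=='scene' else 0),(v-oy)*4)
E
```

```text
top 0 242.21448756117715 254.63145852759877 crop 208.8579502447086 178.52583411039507
top 0.024 240.00644967804914 254.05112705839898 crop 200.02579871219655 176.2045082335959
top 0.06 236.50067930672773 253.1297167484527 crop 186.00271722691093 172.51886699381078
top knob 199.59030009808737 181.37656457254934
top knob 209.15142419569713 183.76313386720904
top knob 253.26722065840227 163.40336008373902
top knob 145.8948942520442 199.35595868283895
scene 0 234.249632100329 224.0270228552548 crop 576.998528401316 176.10809142101925
scene 0.024 233.35036712547736 215.10909666376597 crop 573.4014685019094 140.43638665506387
scene 0.06 231.96476486105095 201.36820930522873 crop 567.8590594442038 85.47283722091493
scene knob 570.2242970978315 143.02791122068788
scene knob 574.1593890988181 181.66024158002904
scene knob 622.257034811851 148.23746714123672
scene knob 518.5290774511795 137.8521478569677
```

```bash
python3 - <<'E'
from h import *
b=camera('scene')[170:240,190:280].astype(float)/255
b=(np.clip(b*1.0,0,1)**.4*255).astype(np.uint8)
cv2.imwrite('pics/k3.png',cv2.resize(b,None,fx=8,fy=8,interpolation=cv2.INTER_CUBIC))
E
```

```text
(no output)
```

View pics/k3.png

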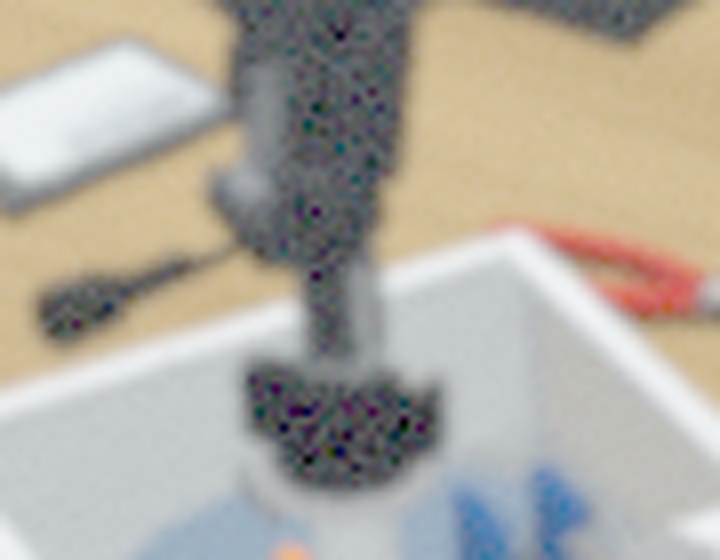

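The brightened crop shows the fingers ending at about pixel (233,214), right at the bar's top edge. They look to be either above or behind the bar. I'll probe gently, first down and then along tool y.

Emit:
servo_tool(commands="0 0 0 0 0 3 0; 0 0 0 0 0 0 0")

```text
time_s: 3.98
eef_pos: [0.5621, 0.0517, 0.0869]
eef_rot: [0.0, 0.581, 0.814, 0.0]
wrist_force: [-1.8, -0.0, 6.0]
opening: 0.003
grasp_force: 2.8
```

Emit:
servo_tool(commands="0 0 0 0 -4 0 0; 0 0 0 0 0 0 0")

```text
time_s: 4.22
eef_pos: [0.5587, 0.0504, 0.0868]
eef_rot: [0.001, 0.581, 0.814, 0.001]
wrist_force: [1.3, 0.5, 5.7]
opening: 0.003
grasp_force: 2.6
```

```bash
python3 - <<'E'
from h import *
go(.559,.052,.086,np.radians(18.8))
g=cv2.cvtColor(camera('scene'),cv2.COLOR_BGR2GRAY)[196:236,215:252]
print('\n'.join(' '.join('%3d'%v for v in r) for r in g))
E
```

```text
t 4.22 pos [0.5587 0.0504 0.0868] ydeg 19.012434732810377 open 0.0033862613859705027 F [1.3187 0.4789 5.7281] T [ 0.0774 -0.3014 -0.0009] grip 2.6058304868638515
shift before turn mm [1.4218 0.8247 0.8017] after turn [1.4243 0.821  0.8011] turn [0.002  0.0008 0.0037]
 71  43  35  51  63  67  59  54  36  28  24  23  17  15   8  27  13  17  27  23  11  22  58  89 118 122 128 125 124 127 128 129 132 129 129 129 124
 79  50  34  28  43  53  46  41  31  20  22  18  13  17  26  12  24   5  21  20  22  25  58  96 120 124 124 125 124 125 127 125 131 127 129 123 124
 97  62  33  33  32  39  40  34  27  15  19  19   6  22  19  19  22  18  24  13  19  23  57  97 120 127 125 128 123 125 122 126 128 125 125 124 122
111  89  50  24  23  31  31  32  24  17  12  12  16  12  23  27  16  18  11  18  11  34  66 103 122 130 132 126 125 129 132 128 132 136 143 150 153
115  92  61  23  18  21  21  25  27  20  19  21  17  19  18   5  15  26  27  14  25  48  79 109 120 132 132 131 130 136 142 151 161 172 184 191 192
 95  74  53  37  27  26  29  27  19  16  11  11  10  11  15  16  16  17   7  26  38  67  95 
[... 4387 characters left out ...]
 110  86  72  68  55  47  40  41  46  50  54  60  69  81  94 110 116 109 106 101  92  86  77  71  81  86  96
132 125 118 110 100  91  89  90 104 112 114 109 102  93  91  83  77  78  82  85  94  97 101 108 117 117 112 105 102  98  93  73  57  59  62  77  87
118 111 107 100 102  94  88  88  93  99 107 115 113 112 110 110 107 107 109 112 114 115 116 118 117 111 107 100 100  93  92  77  51  46  59  64  74
106 100 101 102  97  98  95  92  87  88  98 105 112 113 120 119 121 124 124 123 125 123 123 120 115 103 104  99 101  96  94  73  52  47  54  52  68
101  97 102  99  98  96  99  94  90  87  93 101 103 108 125 127 126 129 134 131 134 132 128 121 116 107  98 103 101 100  94  80  53  39  38  45  53
```

Emit:
servo_tool(commands="0 0 0 0 0 -30 0; 0 0 0 0 0 -30 0; 0 0 0 0 0 0 0")

```text
time_s: 4.65
eef_pos: [0.559, 0.0503, 0.148]
eef_rot: [0.001, 0.581, 0.814, 0.001]
wrist_force: [-0.1, 0.4, -0.4]
opening: 0.001
grasp_force: 0.0
```

```bash
python3 - <<'E'
from h import *
go(.559,.052,.086,np.radians(18.8))
c=calibration('scene');P=get_obs()['eef_pos']
for n in('scene','top'):
  c=calibration(n);p=np.array(c['R'])@P+np.array(c['t']);print(n,'tip px',c['fx']*p[0]/p[2]+c['cx'],c['fy']*p[1]/p[2]+c['cy'])
im=camera('scene')
f=lambda b:cv2.resize((np.clip(b/255.,0,1)**.5*255).astype(np.uint8),(396,360),interpolation=cv2.INTER_CUBIC)
t=camera('top')
cv2.imwrite('pics/k4.png',np.hstack([f(t[210:290,190:278]),f(im[165:245,190:278])]))
E
```

```text
t 4.65 pos [0.559  0.0503 0.148 ] ydeg 19.024004969368967 open 0.0006739837823886677 F [-0.1134  0.3508 -0.4273] T [-0.0003 -0.0229  0.053 ] grip 0.0
shift before turn mm [ 1.7376  0.3527 61.9633] after turn [ 1.6395  0.5243 61.9647] turn [0.0029 0.0016 0.0039]
scene tip px 231.84474354737574 202.6036626514574
top tip px 237.32724003356418 254.48323397780217
```

View pics/k4.png

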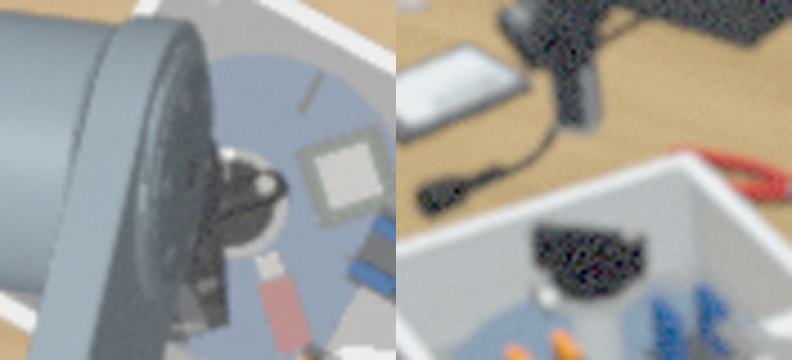

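The shut tips show at pixel (231,193), where the reported TCP projects to row 202.6. So the tips sit about 25 mm above the reported TCP, which agrees with touching the bar top (113 mm) at a reported z of 87 mm. From here I'll use reported z = tip z − 26 mm.

Emit:
servo_tool(commands="0 0 0 1 0 0 0.7; 0 0 0 0 0 0 0.7; 0 0 0 0 0 0 0.7; 0 0 0 0 0 43 0.7; 0 0 0 0 0 42 0.7")

```text
time_s: 5.38
eef_pos: [0.5581, 0.0514, 0.0605]
eef_rot: [0.001, 0.581, 0.814, 0.0]
wrist_force: [0.1, -0.1, -0.7]
opening: 0.697
grasp_force: 0.0
```

Emit:
servo_tool(commands="0 0 0 0 0 0 0.7; 0 0 0 0 0 0 0; 0 0 0 0 0 0 0; 0 0 0 0 0 0 0; 0 0 0 0 0 0 0")

```text
time_s: 6.0
eef_pos: [0.5625, 0.0523, 0.0638]
eef_rot: [0.004, 0.581, 0.814, 0.004]
wrist_force: [13.5, 5.7, -5.3]
opening: 0.147
grasp_force: 62.3
```

```bash
python3 -c "
from h import *
go(.559,.052,.062,YAW)"
```

```text
t 6.0 pos [0.5625 0.0523 0.0638] ydeg 18.99171209042755 open 0.14692184667133332 F [13.5197  5.6985 -5.2537] T [ 0.7519 -1.5425 -0.0573] grip 62.26548492908478
shift before turn mm [ 0.8653 -3.421   1.8038] after turn [-1.9097 -2.9433  1.8427] turn [ 0.0112 -0.0022  0.8234]
```

Emit:
servo_tool(commands="0 0 0 0 4 0 0; 0 0 0.165 0 0 0 0; 0 0 0.165 0 0 0 0; 0 0 0.165 0 0 0 0; 0 0 0.165 0 0 0 0")

```text
time_s: 6.62
eef_pos: [0.5611, 0.0523, 0.0638]
eef_rot: [0.0, 0.814, 0.58, -0.001]
wrist_force: [-9.3, -0.8, 14.3]
opening: 0.147
grasp_force: 65.0
```

Emit:
servo_tool(commands="0 0 0.165 0 0 0 0; 0 0 0 0 0 0 0; 0 0 0 0 0 0 0")

```text
time_s: 7.0
eef_pos: [0.5608, 0.0525, 0.0637]
eef_rot: [0.0, 0.858, 0.513, -0.001]
wrist_force: [-9.6, -1.0, 14.9]
opening: 0.145
grasp_force: 65.1
```

```bash
python3 -c "
from h import *
go(.563,.053,.062,YAW)"
```

```text
t 7.0 pos [0.5608 0.0525 0.0637] ydeg -28.222403662146004 open 0.14473326291063024 F [-9.5712 -1.0195 14.8655] T [-0.1455  1.7372  0.0106] grip 65.07500410079956
shift before turn mm [1.4729 1.6984 1.7447] after turn [1.4698 1.6982 1.7474] turn [-0.0005  0.0012 -0.0006]
```

Emit:
servo_tool(commands="0 0 0 0 0 0 0.7; 0 0 0 0 0 0 0.7; 0 0 0 0 0 0 0.7; 0 0 0 0 0 -45 0.7; 0 0 0 0 0 -35 0.7")

```text
time_s: 7.62
eef_pos: [0.5615, 0.0527, 0.1422]
eef_rot: [-0.0, 0.858, 0.513, 0.0]
wrist_force: [1.1, 0.7, -0.3]
opening: 0.701
grasp_force: 0.0
```

```bash
python3 -c "
from h import *
go(.4657,.016,.062,YAW)"
```

```text
t 7.62 pos [0.5615 0.0527 0.1422] ydeg -28.246120461137238 open 0.7009977592387207 F [ 1.061   0.6657 -0.2668] T [-0.0088 -0.0621 -0.0355] grip 0.0
shift before turn mm [-77.6855 -66.9765  80.185 ] after turn [-77.6179 -67.0531  80.1865] turn [ 0.    -0.    -0.001]
```

Emit:
servo_tool(commands="0 0 0 -39 -33.5 0 0.7; 0 0 0 -39 -33.5 0 0.7; 0 0 0 0 0 0 0.7")

```text
time_s: 8.0
eef_pos: [0.462, 0.0155, 0.1402]
eef_rot: [-0.001, 0.859, 0.513, -0.001]
wrist_force: [0.7, 0.9, -0.1]
opening: 0.698
grasp_force: 0.0
```

```bash
cat >>h.py <<'E'
def proj(n,X):
    c=calibration(n);p=np.array(c['R'])@np.array(X)+np.array(c['t']);return c['fx']*p[0]/p[2]+c['cx'],c['fy']*p[1]/p[2]+c['cy']
E
python3 - <<'E'
from h import *
go(.4657,.016,.062,YAW)
for n in('top','scene'):
  u,v=map(int,np.round(proj(n,(.5503,.0332,.113))));print(n,u,v)
  g=cv2.cvtColor(camera(n),cv2.COLOR_BGR2GRAY)
  print(np.array(g[v-8:v+9,u-10:u+11]))
  cv2.imwrite(f'pics/{n}5.png',g)
E
```

```text
t 8.0 pos [0.462  0.0155 0.1402] ydeg -28.322083875224926 open 0.6984637756539964 F [ 0.6547  0.9473 -0.0959] T [0.0205 0.0304 0.0559] grip 0.0
shift before turn mm [ 2.2217  3.2106 78.2143] after turn [ 2.1364  3.0138 78.2245] turn [-0.0026  0.001  -0.0023]
top 249 259
[[ 34  41  48  70  74  76  77  78  77  78  73 107 205 211 151 106 101 100
  100 101 101]
 [ 47  37  28  42  48  73  74  78  76  78  75  74 148 207 164 108  99 101
  101 102 101]
 [ 61  57  44  36  33  39  49  70  76  78  73  65 126 207 189 115 101 101
  101 101 100]
 [ 60  60  57  57  42  34  29  39  50  73  75  64 117 210 206 110  99 102
  100 100 100]
 [ 57  58  59  63  58  51  41  31  30  46  72  68 114 209 208 114  99 100
  101 100 100]
 [ 54  58  59  62  62  59  58  49  41  42  41  56 120 204 194 116 100  99
  100 102 100]
 [ 45  48  56  58  60  62  62  71  95 102  60  41  78 138 172 113 100 100
  101 100  98]
 [ 49  44  48  53  59  60  71 125 195 195 131  58  41  65  99 101 100 101
  100  98  93]
 [ 71  68  53  43  47  55  87 167 214 216 193  85  31  28  62  97 100 101
  100  96  87]
 [ 75  75  70  57  45  45  7
[... 1512 characters left out ...]
2  17   9  14  42  86 128 156 152 124  95 107 128 142 142 144
  138 146 143]
 [ 51  18  18   9  11  23  26  54  81  99  97  78  62  75 104 132 144 145
  145 140 144]
 [ 42  22  19  15  20  22  15  16  36  38  38  26  34  47  81 128 155 150
  142 146 144]
 [ 22  25  21   3   5   6   7   8  12  17  12  14  11  28  70 121 162 163
  148 140 142]
 [ 19  31  21  21   3  10  16  11  15   8  11  14  10  16  54 113 164 177
  154 133 136]
 [ 30  32  27  14  16  22  13  15   5  13  11  11   1  16  49 113 168 188
  162 128 126]
 [ 27  29  25  26  21  22  14   1  19  13   6  18  18  19  57 126 180 195
  165 126 114]
 [ 30  26  21  21  30  25  23  16   7  14  13   3  13  37  83 147 190 195
  162 119 106]]
```

```bash
python3 - <<'E'
from h import *
im=cv2.cvtColor(cv2.imread('pics/top0.png'),cv2.COLOR_BGR2GRAY);g5=cv2.imread('pics/top5.png',0)
def dot(g,u,v):
    w=np.clip(g[v-3:v+4,u-3:u+4].astype(float)-110,0,None);y,x=np.mgrid[v-3:v+4,u-3:u+4];return ray('top',(w*x).sum()/w.sum(),(w*y).sum()/w.sum(),.113)[:2]
a,b=dot(im,249,250),dot(g5,248,259);print(a,b)
for C in((.5617,.0544),(.5595,.053)):
  C=np.array(C)
  for p in(a,b):d=p-C;print(C,np.hypot(*d),np.degrees(np.arctan2(d[1],d[0])))
# bar tip-to-tip direction from dark mask near knob
for g in(im,g5):
    print(g[240:272,225:262][::1].shape)
E
```

```text
[0.5703 0.0339] [0.5509 0.0353]
[0.5617 0.0544] 0.022226988632781604 -67.29653765712436
[0.5617 0.0544] 0.02190807934752316 -119.39387936397968
[0.5595 0.053 ] 0.021935641626393332 -60.56857643533689
[0.5595 0.053 ] 0.01964704097740603 -115.80555896614383
(32, 37)
(32, 37)
```

The white dot now points at −119°, against −118° for the gate direction, so the carousel is in its detent. Next is the orange catch.

Emit:
servo_tool(commands="0 0 0 2 3 0 0.75; 0 0 0 0 0 30 0.75; 0 0 0 0 0 28 0.75; 0 0 0 0 0 20 0.75; 0 0 0 0 0 0 0.75")

```text
time_s: 8.72
eef_pos: [0.4685, 0.0166, 0.0616]
eef_rot: [-0.001, 0.858, 0.513, -0.001]
wrist_force: [-0.1, 0.6, 0.3]
opening: 0.75
grasp_force: 0.0
```

```bash
python3 -c "
from h import *
go(.4657,.016,.062,YAW)"
```

```text
t 8.72 pos [0.4685 0.0166 0.0616] ydeg -28.21409638102238 open 0.7500821270859238 F [-0.0977  0.6336  0.2734] T [-0.0209 -0.0208  0.0014] grip 0.0
shift before turn mm [-1.8518 -2.2317 -0.3933] after turn [-1.8505 -2.2312 -0.4024] turn [-0.0033  0.0009 -0.0004]
```

Emit:
servo_tool(commands="0 0 0 -2 -2 0 0.75; 0 0 0 0 0 0 0; 0 0 0 0 0 0 0; 0 0 0 0 0 0 0; 0 0 0 0 0 0 0")

```text
time_s: 9.35
eef_pos: [0.4657, 0.0159, 0.0643]
eef_rot: [-0.001, 0.858, 0.513, -0.0]
wrist_force: [-8.6, 4.8, 14.0]
opening: 0.211
grasp_force: 60.8
```

Emit:
servo_tool(commands="0 0 0 0 0 0 0; 0 0 0 0 0 0 0; 0 0 0 0 0 0 0")

```text
time_s: 9.72
eef_pos: [0.4657, 0.0159, 0.0643]
eef_rot: [-0.001, 0.858, 0.513, -0.0]
wrist_force: [-9.0, 3.0, 13.9]
opening: 0.211
grasp_force: 60.7
```

```bash
python3 -c "
from h import *
go(.5316,-.0197,.062,YAW)"
```

```text
t 9.72 pos [0.4657 0.0159 0.0643] ydeg -28.227810246394657 open 0.2111058476253744 F [-8.9542  3.041  13.9152] T [ 0.2599  0.8488 -0.0664] grip 60.68696737289429
shift before turn mm [-0.2064 74.935   2.2256] after turn [-0.2561 74.9317  2.33  ] turn [-0.0014 -0.0002 -0.0007]
```

Emit:
servo_tool(commands="0 0 0 0 0 0 0.7; 0 0 0 0 0 0 0.7; 0 0 0 0 0 0 0.7; 0 0 0 0 0 -30 0.7; 0 0 0 0 0 -30 0.7")

```text
time_s: 10.35
eef_pos: [0.4658, 0.0153, 0.1233]
eef_rot: [-0.001, 0.858, 0.513, -0.001]
wrist_force: [0.9, -0.1, 0.2]
opening: 0.703
grasp_force: 0.0
```

Emit:
servo_tool(commands="0 0 0 0 37 0 0.7; 0 0 0 0 37 0 0.7; 0 0 0 0 0 0 0.7; 0 0 0 0 0 30 0.7; 0 0 0 0 0 28 0.7")

```text
time_s: 10.98
eef_pos: [0.5306, -0.0193, 0.0642]
eef_rot: [-0.0, 0.858, 0.513, -0.0]
wrist_force: [1.0, 0.2, -0.0]
opening: 0.702
grasp_force: 0.0
```

```bash
python3 -c "
from h import *
go(.5316,-.0197,.064,YAW)"
```

```text
t 10.97 pos [ 0.5306 -0.0193  0.0642] ydeg -28.24530777297093 open 0.7022716568912162 F [ 1.0382  0.1515 -0.0206] T [0.013  0.0473 0.0022] grip 0.0
shift before turn mm [0.1353 1.0461 0.2172] after turn [0.1342 1.0461 0.2179] turn [-0.0006  0.     -0.001 ]
```

Emit:
servo_tool(commands="0 0 0 0 0 0 0; 0 0 0 0 0 0 0; 0 0 0 0 0 0 0; 0 0 0 0 0 0 0; 0 0 0 0 0 0 0")

```text
time_s: 11.6
eef_pos: [0.5317, -0.0197, 0.0667]
eef_rot: [0.0, 0.858, 0.513, 0.0]
wrist_force: [-5.2, 0.1, 5.9]
opening: 0.208
grasp_force: 61.5
```

Emit:
servo_tool(commands="0 0 0 0 0 0 0; 0 0 0 0 0 0 0")

```text
time_s: 11.85
eef_pos: [0.5317, -0.0197, 0.0667]
eef_rot: [0.0, 0.858, 0.513, 0.0]
wrist_force: [-4.7, 0.5, 6.7]
opening: 0.206
grasp_force: 61.5
```

Emit:
servo_tool(commands="0 0 0 0 0 0 0.7; 0 0 0 0 0 0 0.7; 0 0 0 0 0 0 0.7; 0 0 0 0 0 -30 0.7; 0 0 0 0 0 -35 0.7")

```text
time_s: 12.48
eef_pos: [0.5307, -0.0195, 0.13]
eef_rot: [-0.001, 0.858, 0.513, -0.001]
wrist_force: [0.3, -0.3, 1.0]
opening: 0.698
grasp_force: 0.0
```

```bash
python3 -c "
from h import *
go(.459,-.0725,.062,YAW)
for n,p in(('hinge',(.5855,-.0955)),):
  d=np.array([.459,-.0725])-p;print(d@cx,d@cy)
a=camera('top');h=cv2.cvtColor(a,cv2.COLOR_BGR2HSV)
for nm,lo,hi in(('or',(7,150,100),(18,255,255)),('bl',(105,150,100),(125,255,255)),('red',(0,150,130),(5,255,255))):
  m=np.zeros(h.shape[:2],np.uint8);m[240:320,240:310]=cv2.inRange(h,lo,hi)[240:320,240:310]
  k,_,st,ce=cv2.connectedComponentsWithStats(m)
  for i in range(1,k):
    if st[i,4]>8:print(nm,st[i],ce[i],ray('top',*ce[i],.111 if nm!='red' else .117))
"
```

```text
t 12.47 pos [ 0.5307 -0.0195  0.13  ] ydeg -28.250244257957597 open 0.6982839401310275 F [ 0.3281 -0.258   1.0014] T [-0.0631 -0.0218  0.0082] grip 0.0
shift before turn mm [-80.5488 -37.9196  68.1456] after turn [-80.5399 -38.1584  68.0228] turn [-0.0023  0.0005 -0.0011]
-0.122360776177304 -0.039485319465438234
red [295 301   6   6  31] [297.5806 303.5484] [ 0.4588 -0.0722  0.117 ]
```

Emit:
servo_tool(commands="0 0 0 -40 -19 0 0.6; 0 0 0 -40 -19 0 0.6; 0 0 0 0 0 0 0.6; 0 0 0 0 0 35 0.6; 0 0 0 0 0 34 0.6")

```text
time_s: 13.15
eef_pos: [0.4616, -0.0723, 0.0609]
eef_rot: [0.001, 0.858, 0.513, 0.001]
wrist_force: [-0.8, 0.3, 0.2]
opening: 0.599
grasp_force: 0.0
```

```bash
python3 -c "
from h import *
go(.4588,-.0722,.06,YAW)"
```

```text
t 13.15 pos [ 0.4616 -0.0723  0.0609] ydeg -28.259866760577975 open 0.5990866096804163 F [-0.7746  0.337   0.2283] T [ 0.0052  0.0273 -0.0223] grip 0.0
shift before turn mm [-1.1879 -2.4934  0.8909] after turn [-1.1843 -2.4925  0.8982] turn [ 0.0027 -0.0006 -0.0012]
```

Emit:
servo_tool(commands="0 0 0 0 0 0 0; 0 0 0 0 0 0 0; 0 0 0 0 0 0 0; 0 0 0 0 0 0 0; 0 0 0 0 0 0 0")

```text
time_s: 13.78
eef_pos: [0.4597, -0.0718, 0.0622]
eef_rot: [-0.0, 0.858, 0.513, -0.0]
wrist_force: [-3.5, 1.3, 1.9]
opening: 0.145
grasp_force: 58.5
```

```bash
python3 -c "
from h import *
go(.4588,-.0722,.06,YAW)"
```

```text
t 13.78 pos [ 0.4597 -0.0718  0.0622] ydeg -28.211415046885627 open 0.14542388161690192 F [-3.5016  1.3322  1.9183] T [0.3365 0.823  0.0596] grip 58.45016419887543
shift before turn mm [-0.8127 -0.6311  2.1709] after turn [-0.8129 -0.6339  2.17  ] turn [-0.0012  0.0002 -0.0004]
```

Emit:
servo_tool(commands="0 0 -0.1 -11.8 4.6 0 0; 0 0 -0.1 -11.8 4.6 0 0; 0 0 -0.1 -11.8 4.6 0 0")

```text
time_s: 14.15
eef_pos: [0.4584, -0.11, 0.0621]
eef_rot: [-0.001, 0.771, 0.637, -0.001]
wrist_force: [-6.1, 2.1, 1.3]
opening: 0.14
grasp_force: 58.6
```

```bash
cat >>h.py <<'E'
def gate():
    H=np.array([.4597,-.0718])+.120*cx+.040*cy
    o=get_obs();d=o['eef_pos'][:2]-H;x,y=d@cx,d@cy
    th=(np.arctan2(y,x)-np.arctan2(-.04,-.12));u=d/np.hypot(*d);F=o['wrist_force'][:2]
    print('gate',th%(2*np.pi),'r',np.hypot(x,y),'Frad',F@u,'Ftan',F@[-u[1],u[0]])
    go(.4588,-.0722,.06,YAW+th)
E
python3 -c "
from h import *
gate()"
```

```text
gate 0.3025590941539389 r 0.12704262170725084 Frad 5.745706465070465 Ftan -2.9146420585793575
t 14.15 pos [ 0.4584 -0.11    0.0621] ydeg -10.81652601436479 open 0.1399684176755373 F [-6.08    2.1312  1.2739] T [0.2697 0.8645 0.0898] grip 58.60271394252777
shift before turn mm [37.1892 -6.7241  2.1408] after turn [37.1847 -6.7532  2.1275] turn [-0.0022  0.      0.0007]
```

The gate moves freely, so I'll continue past the click.

Emit:
servo_tool(commands="0 0 -0.1 -11.8 4.6 0 0; 0 0 -0.1 -11.8 4.6 0 0; 0 0 -0.1 -11.8 4.6 0 0; 0 0 -0.1 -11.8 4.6 0 0; 0 0 -0.1 -11.8 4.6 0 0")

```text
time_s: 14.78
eef_pos: [0.4817, -0.1691, 0.0622]
eef_rot: [-0.001, 0.589, 0.808, -0.001]
wrist_force: [-6.4, -2.0, -0.4]
opening: 0.14
grasp_force: 58.6
```

```bash
python3 -c "
from h import *
gate()"
```

```text
gate 0.8066167072680224 r 0.12764715108025426 Frad 6.291798779581083 Ftan -2.174591466734732
t 14.78 pos [ 0.4817 -0.1691  0.0622] ydeg 17.829811903308958 open 0.14022929578899843 F [-6.3526 -1.9901 -0.4247] T [-0.18    0.7558  0.1616] grip 58.646859526634216
shift before turn mm [99.2479  7.8711  2.2062] after turn [99.2199  8.2057  2.2424] turn [-0.0025  0.0002 -0.0034]
```

Emit:
servo_tool(commands="0 0 -0.1 -11.8 4.6 0 0; 0 0 -0.1 -11.8 4.6 0 0; 0 0 -0.1 -11.8 4.6 0 0; 0 0 -0.1 -11.8 4.6 0 0")

```text
time_s: 15.28
eef_pos: [0.519, -0.2032, 0.0621]
eef_rot: [-0.001, 0.417, 0.909, -0.001]
wrist_force: [-5.3, 0.2, -0.0]
opening: 0.144
grasp_force: 58.8
```

```bash
python3 -c "
from h import *
gate()"
```

```text
gate 1.2047084814671822 r 0.12788467830776312 Frad 2.481666478864592 Ftan -4.636408572098514
t 15.28 pos [ 0.519  -0.2032  0.0621] ydeg 40.7375247574138 open 0.1440848750946955 F [-5.2535  0.236  -0.0087] T [-0.0683  0.9488  0.1893] grip 58.82886528968811
shift before turn mm [138.5227  39.8429   2.1565] after turn [138.4561  40.0743   2.1433] turn [-0.0022 -0.0007 -0.0017]
```

Emit:
servo_tool(commands="0 0 -0.1 -11.8 4.6 0 0; 0 0 -0.1 -11.8 4.6 0 0; 0 0 -0.1 -11.8 4.6 0 0; 0 0 -0.08 -9.5 3.7 0 0; 0 0 0 0 0 0 0")

```text
time_s: 15.9
eef_pos: [0.5646, -0.2194, 0.0622]
eef_rot: [-0.0, 0.239, 0.971, -0.001]
wrist_force: [-5.6, -1.0, 0.9]
opening: 0.142
grasp_force: 59.4
```

```bash
python3 -c "
from h import *
gate()
a,b=camera('top')[190:350,175:445],camera('scene')[170:330,150:420]
cv2.imwrite('pics/end.png',np.vstack([cv2.resize(i,None,fx=1.85,fy=1.85,interpolation=cv2.INTER_CUBIC) for i in(a,b)]))"
```

```text
gate 1.5853962407062188 r 0.12773257691428644 Frad 1.892704670693156 Ftan -5.416421259369261
t 15.9 pos [ 0.5646 -0.2194  0.0622] ydeg 62.331095844095046 open 0.14246407081183377 F [-5.6444 -1.0302  0.9009] T [-0.2485  0.8913  0.2586] grip 59.3573123216629
shift before turn mm [162.029   81.2764   2.1337] after turn [161.5794  82.1652   2.1888] turn [-0.0016 -0.0005 -0.0055]
```

View pics/end.png

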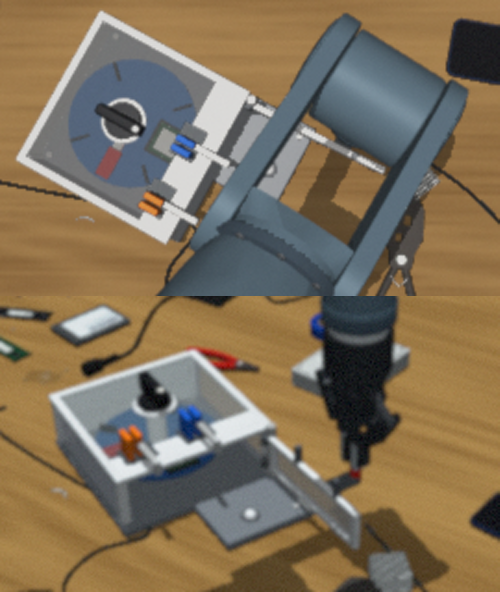

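The final picture shows the knob dot and processor toward the gate, both catches squeezed, and the gate held square by the fingers at about (353,475). The heatsink hasn't been touched. I'm handing in.

```bash
python3 -c "
from bench import *
print(hand_in())"
```

```text
the job is handed in; nothing more can be done
None
```

The job is handed in at about 16 s of the 54 s, with the processor clicked in behind the gate, the orange then the blue catch fully squeezed, and the gate still held open at about 1.59 rad; no verdict came back.

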